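# Lock the soldering jig in its clamp fixture

### The arm

A 6-joint arm with a two-finger parallel gripper is mounted at the origin on a cart in front of the work surface, level with it; the furniture and walls round the work are solid. World frame = base frame: x ahead of the robot, y to its left, z up, the work surface at z = 0. Lengths are in m, angles in rad, forces in N, time in s.
With the tool pointing down it reaches from about 0.375 to 0.825 m from the base axis. Payload 5.5 kg.
Tool frame: the origin (TCP) lies on the centre line of the jaws, within the pads' length; the fingertips stand ahead of it and the grasp point (between the pads) lies 5 mm behind it (bot.nose_length is the z of the fingertips in the tool frame, in m); z points along the fingers, y is the direction in which the jaws open and shut (so a half turn about z gives the same grasp; the last joint's range is limited). The gripper opens to 85 mm and grips with 20 to 120 N. Pads are 22 mm wide; open, the fingers measure 114 mm over their backs; the gripper's body (76 mm by 85 mm) begins 54 mm behind the grasp point. The pads swing forward as they close: fully open they stand 13 mm farther back than shut.
Start: joints at [1.177, 0.314, -0.047, 1.21, 0, 1.571], TCP at [0.23, 0.554, 0.245] pointing down, gripper open.
Joint ranges: [-2.67, 2.67], [-0.69, 1.73], [-1.03, 1.25], [-2.08, 2.16], [-1.42, 1.45], [-3.14, 3.14]. Speed limits (rad/s): [2.39, 2.39, 3.01, 3.14, 3.14, 3.14].

### API

Orientations are given as a rotation vector (axis times angle).
In Python, from plant import bot gives the robot as it stands.
- The arm moves only by the tool jog_arm, never from a script. Its argument "deltas" is a list of rows, each a list of 7 numbers: the closure, from -1 (fully open) to 1 (shut), then the shift along the tool's x, y, z in m, then the turn, a rotation vector about the tool's x, y, z in rad. In form: [[grip, dx, dy, dz, rx, ry, rz], ...]. A call has 1 to 5 rows; each row shifts and turns the commanded pose from where the row before left it, along the tool's axes as they then stand; what a row does not reach is not made up. A row lasts 1/10 s, in which the tool goes at most 50 mm and 8.59 degrees, less where a joint would pass 70% of its speed; a pose out of reach is approached as far as the arm can. A call with a gripper value outside its range is refused whole. The fingers move at their own pace and stop on an object; "newtons" is the grip in N (left out, the last holds). Time passes only in rows, so rows that do not move let the fingers close. It gives the time, the measured TCP pose, the force and the opening at its end, in the units of the state.
- bot.get_obs(): the state, without advancing time (a new reading comes with each control period).
- bot.snapshot(name): name is "scene" or "top" or "wrist"; returns a dict with "image" (384x512x3 uint8, red, green, blue), "K" (3x3 intrinsics, pixels), "world_from_camera" (4x4, takes a point from camera to world coordinates). Camera axes: x right, y down, z forward; pixel columns grow to the right and rows downward; lengths in m; the calibration is good to about 2 mm. A picture is of the moment at which its call begins. There is no depth.
- bot.job_done(): hands the job in, once; it reports no verdict.
The state is a dict: "time_s": time; "qpos": joint angles; "qd": joint speeds; "tau": joint torques, N m; "ee_pos": TCP position; "eef_rot": TCP orientation; "contact_force": force on the tool from outside, world axes, zero at the start; "torque": the same for the moment, N m; "finger_gap": opening from 0.0 (shut) to 1.0 (fully open).
Only numpy, scipy, OpenCV 4.12 (cv2) and the standard library are available. Lean on these libraries where they do the work, as an engineer would, in place of code of your own. Each camera call takes 0.05 s, during which the arm holds its last target.

### The job

Dock the aluminium jig block for soldering: with the fingertips push it along the base plate, in between the two guide rails, until it sits square against the end stop. Then push the red handle of the toggle clamp over and down, past its dead point, so that it snaps into lock and the rubber nose holds the block down. Nothing needs gripping: never lift the block off the plate, and leave the things lying around the fixture where they are.

Things in the scene. Friction and masses are not known exactly. Their poses are not given: they have to be found in the camera images.
- fixture: Fixed jig receiver on an aluminium base plate 285 x 80 x 10 mm, flat on the bench. Origin on the bench, under the clamp arm's pivot; z up, y across, x along the plate from its open loading end (edge at x = -200 mm) to the clamp's end (edge at x = +85 mm). Plate top at z = 10 mm. The clamp body stands at x = -20 to 70 mm, 52 mm wide, up to z = 68 mm.
- rail_mouth (a point): Middle of the flared mouth of the two steel guide rails, on the plate's top (x = -112, y = 0, z = 10 mm of the fixture). The flares narrow to x = -95 mm; from there to x = -45 mm the rails run straight, 43 mm apart (inner faces at y = +-21.5 mm), tops 14 mm above the plate.
- end_stop (a point): Middle of the end stop's face, a steel bar 42 mm wide and 14 mm high across the end of the rails, 7 mm above the plate (x = -40, y = 0, z = 17 mm of the fixture). The face looks to the fixture's -x.
- jig: Loose aluminium jig block 40 x 60 x 22 mm (its x, y, z), about 140 g, with a pocket in its top; origin at the middle of its underside. It lies on the base plate before the rail mouth, its 60 mm axis (y) roughly along the fixture's x. Seated square against the end stop, its origin is at x = -70, y = 0, z = 10 mm of the fixture.
- clamp_handle (a joint): Handle angle about a level axis along the fixture's y. 0: open, nearly upright (89 deg above fixture +x); grows as it is pushed to +x and down. Dead point 1.31; past it the handle snaps by itself to its stop at 1.48, lying 4 deg above level. Left near 0 it stays; from about 0.4 it may sink by its weight till the nose rests on the block, at about 1.0. From there a spring resists, a few N at the grip, and throws it back if let go.
- handle_pivot (a point): The handle's pivot axis, in the middle of the clamp body (x = 50, y = 0, z = 58 mm of the fixture). It is fixed in the fixture.
- handle_grip (a point): Point on the axis of the handle's round red grip, 85 mm from the pivot; the grip is 19 mm thick and reaches from 40 to 112 mm from the pivot. Moves with the handle.
- clamp_arm: The clamp's steel hold-down arm, 10 mm wide, turning with the handle by a link; origin on its pivot (x = 0, y = 0, z = 46 mm of the fixture). Open, it stands nearly upright, up to z = 105 mm; locked, it lies level to the fixture's -x and its sprung rubber nose, 11 mm across, presses on the block's rim at x = -47 mm. Its own axes mean nothing more.
- driver_a: Bystander: LED driver module, white case 52 x 35 x 14 mm with red and white leads, on the bench beside the fixture. Origin at its underside.
- driver_b: Bystander: second LED driver module, the same. Origin at its underside.
- screwdriver: Bystander: red screwdriver, 141 mm long, 22 mm thick, on the bench behind the fixture. Origin below its middle.
- hexkey: Bystander: black hex key, 26 x 66 x 7 mm, on the bench behind the fixture. Origin below its middle.
- tipbox: Bystander: orange box of soldering tips, 75 x 110 x 23 mm. Origin below its middle.
- meter: Bystander: yellow multimeter, 132 x 66 x 46 mm. Origin below its middle.
- shade: Bystander: white lamp shade, a dome 112 mm across and 40 mm high. Origin below its middle.
There are look-alikes about, which are no part of the job. What is shaped like the jig but blue or pink is not meant.

How it is judged:
By the outcome, as a careful person would: the job done as asked, in the order asked, and still so for the second after the job is handed in, with the robot touching nothing.
It also fails if it takes over 45 s, if anything falls off the work surface, if the arm or the gripper's body presses on something with over 40 N, if the wrist force passes 120 N, or if a joint passes its speed limit or range.

## Working session

There is one attempt and no reset: what is moved stays moved. The work goes in short steps, Python scripts to look and compute and a tool call to move; the robot and the scene stay as the last step left them, time stands still between calls to the robot, and variables do not carry over. Pictures are saved under pics/ and viewed, and the job is handed in when it is done.

Besides the shell and the picture viewer there is one more tool, called after "Call:" as a command line: name --pt "numbers of a row" for each row, then --argument value for the rest. jog_arm: Moves the arm, as the interface text tells. Its arguments: {"type":"object","properties":{"deltas":{"type":"array","items":{"type":"array","items":{"type":"number"}}},"newtons":{"type":"number"}},"required":["deltas"]}

```bash
mkdir -p pics; ls; python3 - <<'E'
from plant import bot
import cv2
print(bot.get_obs(), bot.nose_length)
for n in ("scene","top","wrist"):
    s=bot.snapshot(n); cv2.imwrite(f"pics/{n}0.png",s["image"][:,:,::-1]); print(n,s["K"].tolist(),s["world_from_camera"].round(4).tolist())
E
```

```text
pics
{'time_s': 0.0, 'qpos': array([ 1.17699137e+00,  3.14236553e-01, -4.80606934e-02,  1.21019469e+00,
        8.48798755e-06,  1.57076448e+00]), 'qd': array([ 0.00186072, -0.00051563, -0.00263377, -0.00114823, -0.0002116 ,
        0.00193085]), 'tau': array([-1.53875688e-03, -5.39593112e+01,  3.39748907e+01,  1.90495391e-02,
       -3.35966297e-05,  1.94958784e-05]), 'ee_pos': array([0.23001178, 0.5535723 , 0.24443629]), 'eef_rot': array([-6.14482172e-01, -3.08056369e+00,  2.60909765e-03]), 'contact_force': array([-0.33873893,  0.01419971,  0.45168728]), 'torque': array([ 0.0055604 ,  0.02836139, -0.03039486]), 'finger_gap': 0.9965241771465901} 0.014
scene [[351.9805422746915, 0.0, 258.1666441524334], [0.0, 351.9805422746915, 192.5581032977807], [0.0, 0.0, 1.0]] [[0.6699, -0.3231, 0.6685, -0.0902], [-0.7424, -0.2783, 0.6095, -0.5813], [-0.0109, -0.9045, -0.4262, 0.535], [0.0, 0.0, 0.0, 1.0]]
top [[493.07375963091096, 0.0, 255.56907668806292], [0.0, 493.07375963091096, 185.41220149944618], [0.0, 0.0, 1.0]] [[-0.0059, -0.9915, 0.1303, 0.411], [-0.9999, 0.0045, -0.0108, 0.0396], [0.0101, -0.1304, -0.9914, 1.3703], [0.0, 0.0, 0.0, 1.0]]
wrist [[284.8799980119475, 0.0, 256.9183535484735], [0.0, 284.8799980119475, 193.1009949670133], [0.0, 0.0, 1.0]] [[0.3823, 0.8756, 0.2951, 0.1538], [0.924, -0.3619, -0.1234, 0.5855], [-0.0012, 0.3198, -0.9475, 0.3728], [0.0, 0.0, 0.0, 1.0]]
```

View pics/scene0.png

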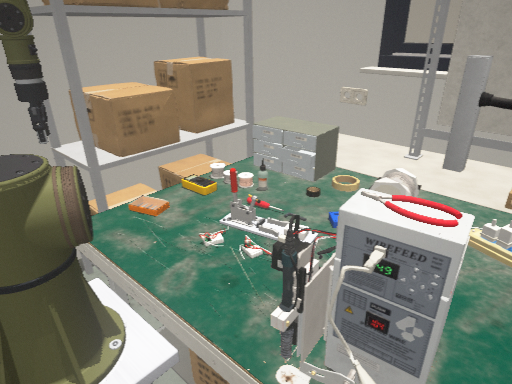

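View pics/top0.png

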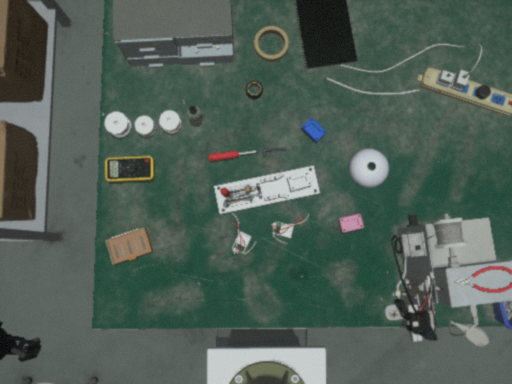

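View pics/wrist0.png

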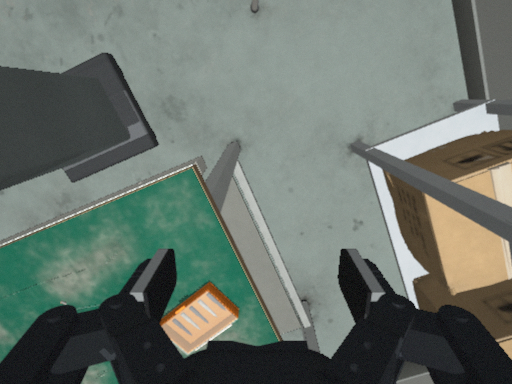

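The top view shows the white fixture plate from about (215,198) on the left (clamp end, red handle) to (318,180) on the right (loading end). The jig is the silver block at about (298,183). The blue block at (314,130) and the pink one at (351,223) are look-alikes. I'll confirm in an enlarged crop.

```bash
python3 - <<'E'
import cv2
t=cv2.imread("pics/top0.png"); 
cv2.imwrite("pics/top0c.png",cv2.resize(t[145:265,200:360],None,fx=5,fy=5,interpolation=cv2.INTER_CUBIC))
t=cv2.imread("pics/scene0.png"); 
cv2.imwrite("pics/scene0c.png",cv2.resize(t[165:285,190:350],None,fx=5,fy=5,interpolation=cv2.INTER_CUBIC))
E
```

```text
(no output)
```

View pics/top0c.png

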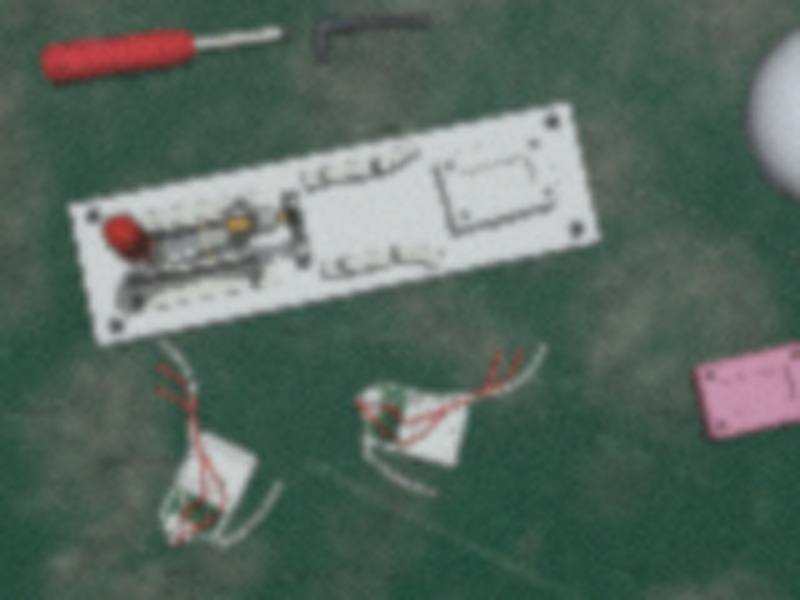

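View pics/scene0c.png

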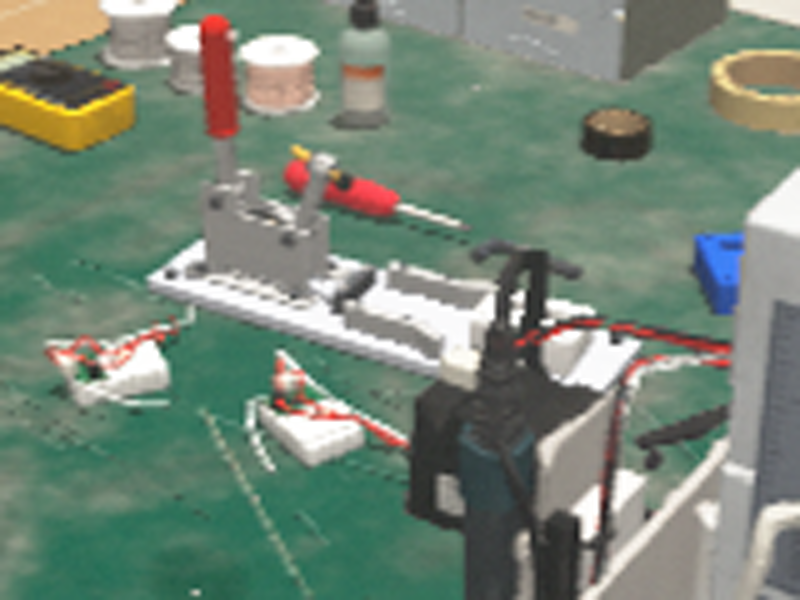

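The crops confirm it: the jig is the silver block on the plate at top pixel (299,183), before the rail mouth. Blue (314,130) and pink (351,223) are off the plate and the wrong colour. Next I'll measure the plate and block.

```bash
cat > h.py <<'E'
import numpy as np, cv2
def ray(s,uv):
    K=s["K"];T=s["world_from_camera"]
    d=T[:3,:3]@np.linalg.solve(K,[uv[0],uv[1],1.0]); return T[:3,3],d
def onplane(s,uv,z):
    o,d=ray(s,uv); return (o+d*(z-o[2])/d[2])
def proj(s,P):
    T=s["world_from_camera"];c=T[:3,:3].T@(np.asarray(P)-T[:3,3]); p=s["K"]@c; return p[:2]/p[2]
def tri(l):
    A=np.zeros((3,3));b=np.zeros(3)
    for s,uv in l:
        o,d=ray(s,uv);d=d/np.linalg.norm(d);M=np.eye(3)-np.outer(d,d);A+=M;b+=M@o
    return np.linalg.solve(A,b)
E
python3 - <<'E'
from plant import bot
from h import *
s=bot.snapshot("top"); im=s["image"]; hsv=cv2.cvtColor(im,cv2.COLOR_RGB2HSV)
m=((hsv[...,1]<60)&(hsv[...,2]>130)).astype(np.uint8)
m[:150]=0;m[230:]=0;m[:,:205]=0;m[:,335:]=0
m=cv2.morphologyEx(m,cv2.MORPH_CLOSE,np.ones((5,5)))
c=max(cv2.findContours(m,0,2)[0],key=cv2.contourArea)
r=cv2.minAreaRect(c);b=cv2.boxPoints(r);print(r,b.tolist())
W=[onplane(s,p,0.01) for p in b];print(np.round(W,4))
for i in range(4):print(np.linalg.norm(W[i]-W[i-1]))
ctr=np.mean(W,0)
L=[(W[i]-W[i-1]) for i in range(4)];d=max(L,key=np.linalg.norm);d/=np.linalg.norm(d)
if d[1]<0:d=-d
print("x axis",d,"ctr",ctr,"yaw",np.arctan2(d[1],d[0]),"orig",ctr+d*0.0575)
# jig top z=0.032
j=[(200+x/5-.4,145+y/5-.4) for x,y in [(435,163),(537,140),(556,208),(455,235)]]
J=np.array([onplane(s,p,0.032) for p in j]);print(J.round(4),J.mean(0))
o=ctr+d*0.0575
fx=d[:2];fy=np.array([-fx[1],fx[0]])
for p in list(J)+[J.mean(0)]:print("fix",(p[:2]-o[:2])@fx,(p[:2]-o[:2])@fy)
E
```

```text
((266.5640563964844, 189.00747680664062), (29.124666213989258, 102.83373260498047), 78.2317123413086) [[213.25790405273438, 185.23793029785156], [313.9300842285156, 164.26454162597656], [319.8702087402344, 192.7770233154297], [219.19802856445312, 213.7504119873047]]
[[ 0.5909  0.1424  0.01  ]
 [ 0.6489 -0.1391  0.01  ]
 [ 0.5684 -0.1539  0.01  ]
 [ 0.5114  0.1256  0.01  ]]
0.08120215993664785
0.2874310636831989
0.08184195330765383
0.2852859163078823
x axis [-0.20178649  0.97942953 -0.        ] ctr [ 0.57986931 -0.00626121  0.01      ] yaw 1.7739779216491716 orig [0.56826659 0.05005599 0.01      ]
[[ 0.6093 -0.0603  0.032 ]
 [ 0.6218 -0.1166  0.032 ]
 [ 0.5841 -0.1263  0.032 ]
 [ 0.5694 -0.0707  0.032 ]] [ 0.59616    -0.09350716  0.032     ]
fix -0.11639258957440593 -0.017908580477268975
fix -0.17408291674995452 -0.018827938831733764
fix -0.17595443474455835 0.020108945888697882
fix -0.11852406386214095 0.023225466152782197
fix -0.14623850123276494 0.0016494731831193923
```

```bash
cat >> h.py <<'E'
from scipy.spatial.transform import Rotation as R
def totool(obs,dw): return R.from_rotvec(obs["eef_rot"]).inv().apply(dw)
E
python3 - <<'E'
from h import *
r=R.from_rotvec([-0.61448,-3.08056,0.0026]); p=np.array([.23,.5536,.2444]);t=np.array([.6085,-.146,.25])
yt=np.deg2rad(11.64); Y=np.array([np.cos(yt),np.sin(yt),0]);Z=np.array([0,0,-1.]);X=np.cross(Y,Z)
rt=R.from_matrix(np.c_[X,Y,Z]); print("turn tool",(r.inv()*rt).as_rotvec())
print(rt.as_rotvec())
rv=(r.inv()*rt).as_rotvec()
n=20
for i in range(n):
    q=r if i==0 else r*R.from_rotvec(rv*min(i,7)/7)
    print(i,q.inv().apply((t-p)/n).round(3))
E
```

```text
turn tool [-1.56158659e-03  8.10718247e-04  9.73867542e-01]
[1.98472867 2.43525286 0.        ]
0 [-0.031 -0.025 -0.   ]
1 [-0.034 -0.021 -0.   ]
2 [-0.037 -0.016 -0.   ]
3 [-0.038 -0.01  -0.   ]
4 [-0.039 -0.005 -0.   ]
5 [-0.04   0.001 -0.   ]
6 [-0.039  0.006 -0.   ]
7 [-0.038  0.011 -0.   ]
8 [-0.038  0.011 -0.   ]
9 [-0.038  0.011 -0.   ]
10 [-0.038  0.011 -0.   ]
11 [-0.038  0.011 -0.   ]
12 [-0.038  0.011 -0.   ]
13 [-0.038  0.011 -0.   ]
14 [-0.038  0.011 -0.   ]
15 [-0.038  0.011 -0.   ]
16 [-0.038  0.011 -0.   ]
17 [-0.038  0.011 -0.   ]
18 [-0.038  0.011 -0.   ]
19 [-0.038  0.011 -0.   ]
```

Call:
jog_arm --pt "1 -0.031 -0.025 0 0 0 0.139" --pt "1 -0.034 -0.021 0 0 0 0.139" --pt "1 -0.037 -0.016 0 0 0 0.139" --pt "1 -0.038 -0.01 0 0 0 0.139" --pt "1 -0.039 -0.005 0 0 0 0.139" --newtons 60

```text
time_s: 0.7
ee_pos: [0.3249, 0.3776, 0.2452]
eef_rot: [1.634, 2.683, -0.0]
contact_force: [1.6, 0.5, 0.7]
finger_gap: 0.143
```

Call:
jog_arm --pt "1 -0.04 0.001 0 0 0 0.139" --pt "1 -0.039 0.006 0 0 0 0.139" --pt "1 -0.038 0.011 0 0 0 0" --pt "1 -0.038 0.011 0 0 0 0" --pt "1 -0.038 0.011 0 0 0 0"

```text
time_s: 1.2
ee_pos: [0.4185, 0.203, 0.2454]
eef_rot: [1.984, 2.436, 0.0]
contact_force: [0.8, 0.6, 0.9]
finger_gap: -0.001
```

Call:
jog_arm --pt "1 -0.038 0.011 0 0 0 0" --pt "1 -0.038 0.011 0 0 0 0" --pt "1 -0.038 0.011 0 0 0 0" --pt "1 -0.038 0.011 0 0 0 0" --pt "1 -0.038 0.011 0 0 0 0"

```text
time_s: 1.7
ee_pos: [0.5108, 0.0279, 0.2453]
eef_rot: [-1.984, -2.436, -0.0]
contact_force: [1.0, 0.9, 1.0]
finger_gap: -0.003
```

Call:
jog_arm --pt "1 -0.038 0.011 0 0 0 0" --pt "1 -0.038 0.011 0 0 0 0" --pt "1 -0.038 0.011 0 0 0 0" --pt "1 -0.038 0.011 0 0 0 0" --pt "1 -0.038 0.011 0 0 0 0"

```text
time_s: 2.2
ee_pos: [0.6031, -0.1469, 0.2451]
eef_rot: [-1.984, -2.436, -0.0]
contact_force: [0.6, 1.5, -0.3]
finger_gap: 0.002
```

```bash
python3 - <<'E'
from plant import bot
from h import *
o=bot.get_obs();print(o["time_s"],o["ee_pos"],o["eef_rot"],o["contact_force"],o["finger_gap"],o["qpos"])
s=bot.snapshot("wrist"); cv2.imwrite("pics/w1.png",s["image"][:,:,::-1])
import pickle; pickle.dump(s,open("w1.pkl","wb"))
E
```

```text
2.2 [ 0.60314746 -0.14694318  0.24508362] [-1.98383768e+00 -2.43559049e+00 -2.81791423e-05] [ 0.5664947   1.45443489 -0.33577982] 0.0023604488583674863 [-2.39046231e-01  3.53465843e-01  7.88680487e-03  1.22548137e+00
  1.45647219e-04  1.12801822e+00]
```

View pics/w1.png

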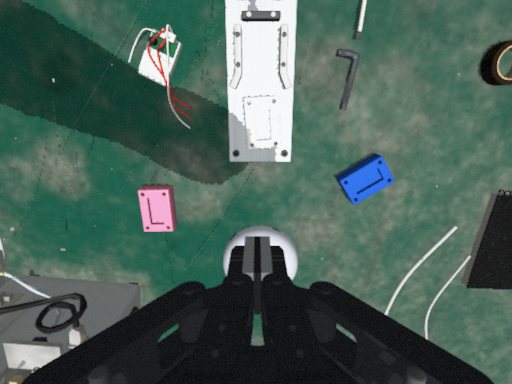

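The wrist view shows the plate's near edge at row ~160 (columns 230–292), the jig at (262,123), the rails at (237,55) and (284,55), and the end stop at (261,15). The shade is behind the fingers. I'll enlarge and measure.

```bash
python3 - <<'E'
import cv2,pickle
from h import *
im=cv2.imread("pics/w1.png")
cv2.imwrite("pics/w1c.png",cv2.resize(im[0:170,210:310],None,fx=6,fy=6,interpolation=cv2.INTER_CUBIC)[:600*2])
a=cv2.resize(im[80:170,205:325],None,fx=6.5,fy=6.5,interpolation=cv2.INTER_CUBIC);cv2.imwrite("pics/w1a.png",a)
s=pickle.load(open("w1.pkl","rb"))
t=None
E
```

```text
(no output)
```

View pics/w1a.png

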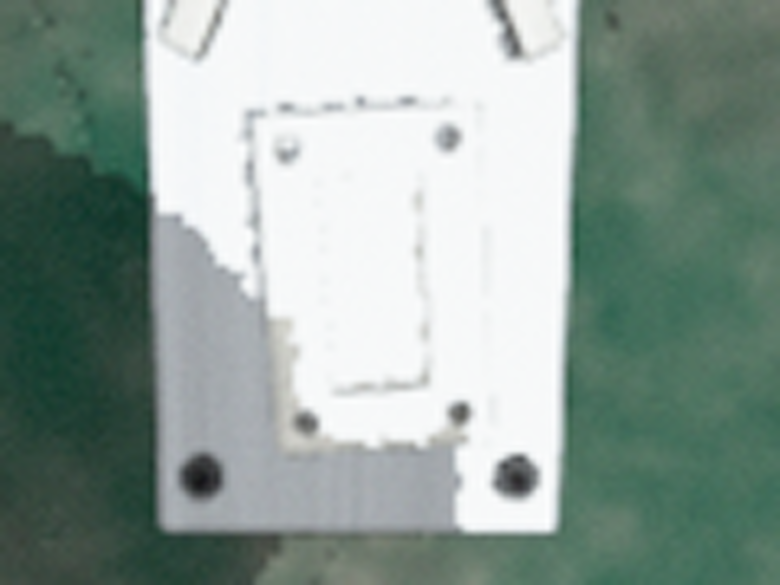

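```bash
python3 - <<'E'
import pickle
from h import *
s=pickle.load(open("w1.pkl","rb")); im=s["image"]
f=lambda p:(205+(p[0]+.5)/6.5-.5, 80+(p[1]+.5)/6.5-.5)
o0=np.array([.56827,.05006]);fx=np.array([-.20179,.97943]);fy=np.array([-fx[1],fx[0]])
def show(n,p,z):
    P=onplane(s,f(p),z);q=P[:2]-o0;print(n,P.round(4),"fix",(q@fx).round(4),(q@fy).round(4))
    return P
S=[show("jscrew",p,.032) for p in [(287,148),(447,137),(307,424),(460,412)]]
m=np.mean(S,0);q=m[:2]-o0;print("jig ctr",m,q@fx,q@fy)
for a,b in((2,0),(3,1)):
    d=S[a]-S[b];d=-d;print("long axis yaw rel fixture deg",np.rad2deg(np.arctan2(d[1],d[0])-np.arctan2(fx[1],fx[0])),np.linalg.norm(d))
for a,b in((0,1),(2,3)): print(np.linalg.norm(S[a]-S[b]))
for p in[(201,475),(517,475)]:show("pscrew",p,.01)
for p in[(163,531),(557,531)]:show("corner",p,.01)
for p in[(195,58),(517,55)]:show("flare",p,.024)
# plate edges rows
hsv=cv2.cvtColor(im,cv2.COLOR_RGB2HSV)
for r in(20,50,80,110,140):
    c=np.where(hsv[r,215:310,1]<70)[0]+215
    a=onplane(s,(c.min()-.5,r),.01);b=onplane(s,(c.max()+.5,r),.01)
    mid=(a+b)/2;q=mid[:2]-o0;print(r,c.min(),c.max(),mid[:2].round(4),"w",np.linalg.norm(a-b).round(4),"fix",q@fx,q@fy)
# shade
t=__import__("plant").bot.snapshot("top");P=onplane(t,(369,167),.02);q=P[:2]-o0;print("shade",P,q@fx,q@fy)
E
```

```text
jscrew [ 0.5783 -0.0737  0.032 ] fix -0.1232 0.0152
jscrew [ 0.6054 -0.0662  0.032 ] fix -0.1213 -0.0129
jscrew [ 0.5913 -0.1204  0.032 ] fix -0.1716 0.0119
jscrew [ 0.6184 -0.1125  0.032 ] fix -0.1693 -0.0163
jig ctr [ 0.59832053 -0.09319111  0.032     ] -0.14636833335224167 -0.0005257473869366097
long axis yaw rel fixture deg 3.944596021161428 0.048517666941471464
long axis yaw rel fixture deg 4.01692560219066 0.04815736432203151
0.02813782775591847
0.02820043155144836
pscrew [ 0.5731 -0.138   0.01  ] fix -0.1852 0.0332
pscrew [ 0.6342 -0.1253  0.01  ] fix -0.1851 -0.0292
corner [ 0.5677 -0.1507  0.01  ] fix -0.1965 0.0411
corner [ 0.6447 -0.1346  0.01  ] fix -0.1963 -0.0376
flare [ 0.5591 -0.0623  0.024 ] fix -0.1082 0.0316
flare [ 0.6149 -0.0502  0.024 ] fix -0.1076 -0.0254
20 225 296 [0.5735 0.0145] w 0.0804 fix -0.0358757448029005 0.002030646490156748
50 226 309 [ 0.5877 -0.0134] w 0.0967 fix -0.06610761893041389 -0.006211535010567003
80 215 309 [ 0.5882 -0.0462] w 0.1128 fix -0.09826349754493141 -0.00012937689097740975
110 228 309 [ 0.6032 -0.078 ] w 0.1005 fix -0.13246859855279536 -0.008363403371793622
140 228 291 [ 0.5999 -0.116 ] w 0.0811 fix -0.1690013493594137 0.002484280471219485
shade [ 0.6387576  -0.29105505  0.02      ] -0.3483220024501918 -0.00020406052714220225
```

Call:
jog_arm --pt "0.76 0 0.006 0.045 0 0 0" --pt "0.76 0 0 0.045 0 0 0" --pt "0.76 0 0 0.045 0 0 0" --pt "0.76 0 0 0.04 0 0 0" --pt "0.76 0 0 0.02 0 0 0"

```text
time_s: 2.8
ee_pos: [0.6054, -0.1428, 0.0462]
eef_rot: [-1.98, -2.432, 0.004]
contact_force: [-0.6, 0.6, 0.5]
finger_gap: 0.12
```

```bash
python3 - <<'E'
from plant import bot
from h import *
o=bot.get_obs();print(o["time_s"],o["ee_pos"],o["eef_rot"],o["contact_force"],o["finger_gap"])
s=bot.snapshot("wrist"); cv2.imwrite("pics/w2.png",s["image"][:,:,::-1])
import pickle; pickle.dump(s,open("w2.pkl","wb"))
E
```

```text
2.8 [ 0.60542474 -0.14277991  0.04615149] [-1.97969346 -2.43230284  0.00379198] [-0.57598417  0.63113251  0.47481051] 0.11993090375473733
```

View pics/w2.png

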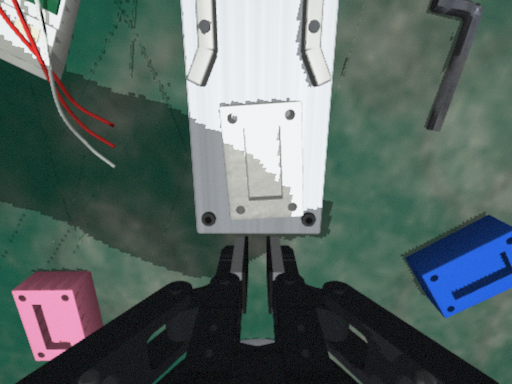

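```bash
python3 - <<'E'
import pickle
from h import *
a=pickle.load(open("w1.pkl","rb"));b=pickle.load(open("w2.pkl","rb"))
f=lambda p:(205+(p[0]+.5)/6.5-.5, 80+(p[1]+.5)/6.5-.5)
W=np.array([.5656,.0531]);fx=np.array([-.20179,.97943]);fy=np.array([-fx[1],fx[0]])
p1=[(287,148),(447,137),(307,424),(460,412),(201,475),(517,475)]
p2=[(232,119),(290,114),(240,210),(292,207),(208,218.5),(308.5,219)]
for u,v,z in zip(p1,p2,[.032]*4+[.01]*2):
    P=tri([(a,f(u)),(b,v)]);Q=onplane(b,v,z);q=Q[:2]-W;print(P.round(4),"w2 fix",(q@fx).round(4),(q@fy).round(4))
E
```

```text
[ 0.5786 -0.0738  0.0353] w2 fix -0.1275 0.0129
[ 0.6051 -0.0662  0.0374] w2 fix -0.125 -0.0152
[ 0.5913 -0.1205  0.0316] w2 fix -0.175 0.0098
[ 0.6182 -0.1124  0.0331] w2 fix -0.1732 -0.0181
[ 0.5733 -0.1373  0.0138] w2 fix -0.1897 0.0315
[ 0.6336 -0.1246  0.0146] w2 fix -0.1898 -0.0316
```

Call:
jog_arm --pt "0.76 0 0.002 0.013 0 0 0" --pt "0.76 0.01 0 0 0 0 0" --pt "0.76 0.01 0 0 0 0 0" --pt "0.76 0.01 0 0 0 0 0" --pt "0.76 0.01 0 0 0 0 0"

```text
time_s: 3.35
ee_pos: [0.6031, -0.104, 0.0386]
eef_rot: [1.982, 2.435, 0.001]
contact_force: [0.2, -1.1, 1.7]
finger_gap: 0.119
```

```bash
cat > look.py <<'E'
import sys,pickle
from plant import bot
from h import *
o=bot.get_obs();W=np.array([.5656,.0531]);fx=np.array([-.20179,.97943]);fy=np.array([-fx[1],fx[0]])
q=o["ee_pos"][:2]-W;print(o["time_s"],o["ee_pos"].round(4),"fix",(q@fx).round(4),(q@fy).round(4),o["contact_force"].round(1),o["finger_gap"].round(3))
c,n=sys.argv[1:3]
s=bot.snapshot(c);cv2.imwrite(f"pics/{n}.png",s["image"][:,:,::-1]);pickle.dump(s,open(n+".pkl","wb"))
E
python3 look.py wrist w3
```

```text
Traceback (most recent call last):
  File "look.py", line 5, in <module>
    q=o["ee_pos"][:2]-W;print(o["time_s"],o["ee_pos"].round(4),"fix",(q@fx).round(4),(q@fy).round(4),o["contact_force"].round(1),o["finger_gap"].round(3))
                                                                                                                                 ^^^^^^^^^^^^^^^^^^^^^
AttributeError: 'float' object has no attribute 'round'
```

```bash
sed -i 's/o\["finger_gap"\].round(3)/round(o["finger_gap"],3)/' look.py
python3 look.py wrist w3
```

```text
3.35 [ 0.6031 -0.104   0.0386] fix -0.1614 -0.005 [ 0.2 -1.1  1.7] 0.119
```

View pics/w3.png

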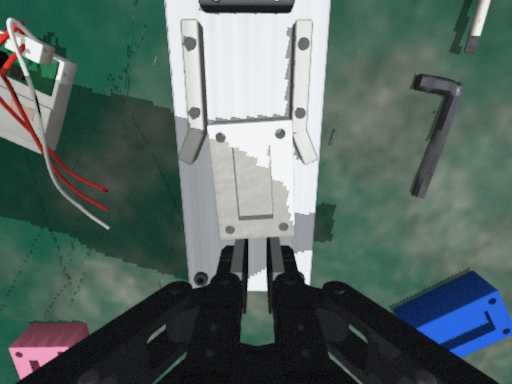

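The jig is entering the flares: its front corners are at (208,125) and (290,120), between the rail inner faces at about columns 202 and 297, and it is nearly square. I'll continue.

Call:
jog_arm --pt "0.76 0.008 -0.001 0.004 0 0 0" --pt "0.76 0.008 -0.001 0.001 0 0 0" --pt "0.76 0.008 0 0 0 0 0" --pt "0.76 0.008 0 0 0 0 0" --pt "0.76 0.006 0 0 0 0 0"

```text
time_s: 3.9
ee_pos: [0.5924, -0.0668, 0.0321]
eef_rot: [-1.983, -2.436, -0.0]
contact_force: [-0.6, -0.0, -1.0]
finger_gap: 0.117
```

```bash
python3 look.py wrist w4
```

```text
3.9 [ 0.5924 -0.0668  0.0321] fix -0.1229 -0.0021 [-0.6 -0.  -1. ] 0.117
```

View pics/w4.png

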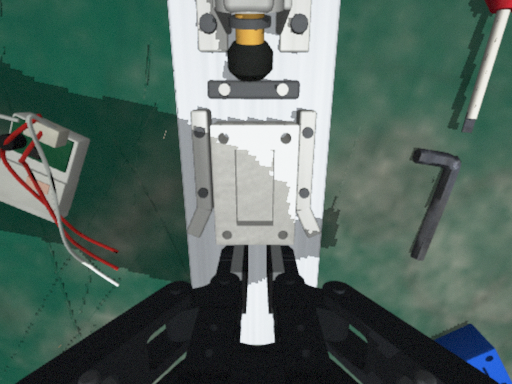

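The block is square in the rails, with its front edge at row 124 and the stop face at about row 98. I'll creep in.

Call:
jog_arm --pt "0.76 0.005 0 0 0 0 0" --pt "0.76 0.004 0 0 0 0 0" --pt "0.76 0.003 0 0 0 0 0"

```text
time_s: 4.25
ee_pos: [0.5903, -0.0562, 0.0323]
eef_rot: [1.984, 2.435, -0.001]
contact_force: [1.7, -9.4, 0.1]
finger_gap: 0.121
```

```bash
python3 look.py wrist w5
```

```text
4.25 [ 0.5903 -0.0562  0.0323] fix -0.112 -0.0021 [ 1.7 -9.4  0.1] 0.121
```

View pics/w5.png

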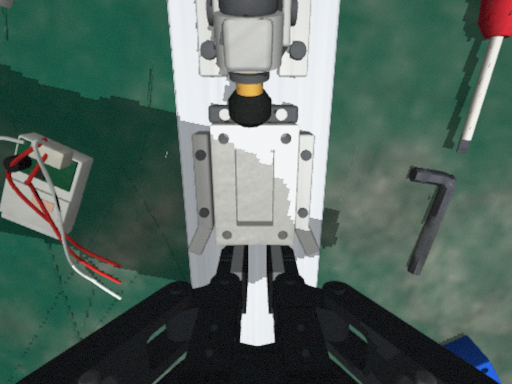

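Call:
jog_arm --pt "0.76 0.002 0 0 0 0 0" --pt "0.76 0.001 0 0 0 0 0" --pt "0.76 0 0 0 0 0 0"

```text
time_s: 4.6
ee_pos: [0.5904, -0.0561, 0.0327]
eef_rot: [1.983, 2.431, -0.007]
contact_force: [1.4, -10.0, 0.9]
finger_gap: 0.124
```

```bash
python3 look.py wrist w6; python3 - <<'E'
import cv2
im=cv2.imread("pics/w6.png");cv2.imwrite("pics/w6c.png",cv2.resize(im[85:255,170:345],None,fx=3.5,fy=3.5,interpolation=cv2.INTER_CUBIC))
E
```

```text
4.6 [ 0.5904 -0.0561  0.0327] fix -0.1119 -0.0022 [  1.4 -10.    0.9] 0.124
```

View pics/w6c.png

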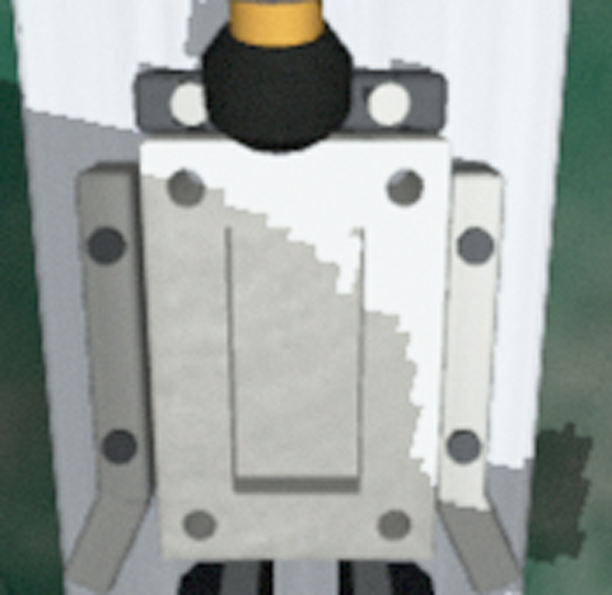

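The block's front edge is flush and parallel with the stop across its whole width, and contact force is 10 N. It is seated. I'll back off, rise and look at the handle from above.

Call:
jog_arm --pt "0 -0.012 0 0 0 0 0" --pt "1 -0.01 0 -0.02 0 0 0" --pt "1 0 0 -0.05 0 0 0" --pt "1 0 0 -0.05 0 0 0" --pt "1 0.02 0 -0.05 0 0 0"

```text
time_s: 5.15
ee_pos: [0.5908, -0.0579, 0.2008]
eef_rot: [1.987, 2.433, 0.001]
contact_force: [0.9, -0.6, -0.4]
finger_gap: -0.001
```

Call:
jog_arm --pt "1 0.03 0 -0.045 0 0 0" --pt "1 0.025 -0.002 0 0 0 0" --pt "1 0.02 0 0 0 0 0" --pt "1 0 0 0 0 0 0"

```text
time_s: 5.55
ee_pos: [0.5735, 0.0164, 0.2409]
eef_rot: [-1.98, -2.438, -0.003]
contact_force: [0.2, -1.0, -0.9]
finger_gap: 0.0
```

```bash
python3 look.py wrist w7;python3 look.py scene s7; python3 - <<'E'
import cv2
im=cv2.imread("pics/s7.png");cv2.imwrite("pics/s7c.png",cv2.resize(im[145:285,190:350],None,fx=4,fy=4,interpolation=cv2.INTER_CUBIC))
E
```

```text
5.55 [0.5735 0.0164 0.2409] fix -0.0375 -0.0003 [ 0.2 -1.  -0.9] 0.0
5.6 [0.5736 0.0152 0.2405] fix -0.0388 -0.0002 [-0.   0.3  0.1] -0.0
```

View pics/w7.png

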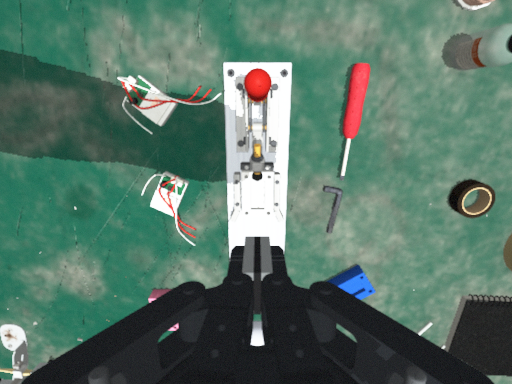

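View pics/s7c.png

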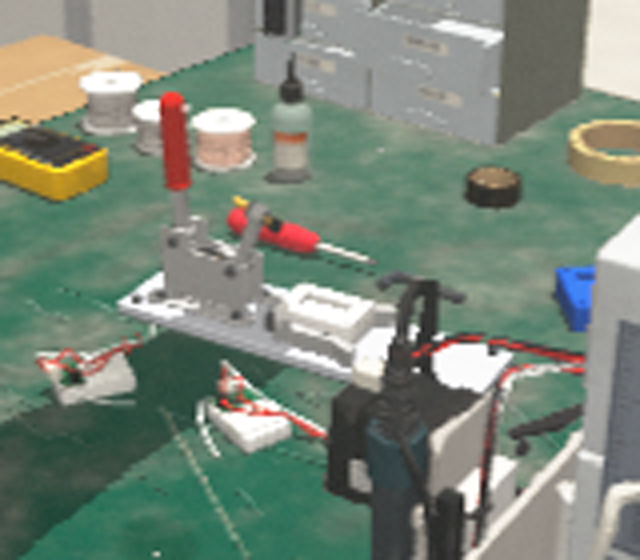

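The handle is still upright, with its ball top at wrist (257,84) and scene (233,170). The block is seated. Next I'll triangulate the handle's top.

```bash
python3 - <<'E'
import pickle
from h import *
a=pickle.load(open("w7.pkl","rb"));b=pickle.load(open("s7.pkl","rb"));c=pickle.load(open("w6.pkl","rb"))
W=np.array([.5656,.0531]);fx=np.array([-.20179,.97943]);fy=np.array([-fx[1],fx[0]])
def F(P):
    q=P[:2]-W;return (q@fx).round(4),(q@fy).round(4),P[2].round(4)
hsv=cv2.cvtColor(a["image"],cv2.COLOR_RGB2HSV)
m=(((hsv[...,0]<8)|(hsv[...,0]>172))&(hsv[...,1]>150)&(hsv[...,2]>80)).astype(np.uint8);m[:,:235]=0;m[:,285:]=0;m[130:]=0
ys,xs=np.where(m);print("red wrist",xs.min(),xs.max(),ys.min(),ys.max(),xs.mean(),ys.mean())
hs=cv2.cvtColor(b["image"],cv2.COLOR_RGB2HSV)
m=(((hs[...,0]<8)|(hs[...,0]>172))&(hs[...,1]>150)&(hs[...,2]>60)).astype(np.uint8);m[:,:222]=0;m[:,243:]=0;m[:160]=0;m[200:]=0
y2,x2=np.where(m);print("red scene",x2.min(),x2.max(),y2.min(),y2.max())
top=(x2[y2<=y2.min()+2].mean(),y2.min()+2.0)
P=tri([(a,(xs.mean(),ys.mean())),(b,top)]);print("top",P,F(P))
print("top at z .165",F(onplane(a,(xs.mean(),ys.mean()),.165)))
for p in[(231,73),(284,72)]:print("far plate screws",F(onplane(a,p,.01)))
# jig corners w6
g=lambda p:(170+(p[0]+.5)/3.5-.5,85+(p[1]+.5)/3.5-.5)
S=[onplane(c,g(p),.032) for p in[(185,187),(405,187),(199,525),(395,525)]]
for q in S:print(F(q))
d=S[0]-S[2];print(np.rad2deg(np.arctan2(d[1],d[0])),np.mean(S,0),F(np.mean(S,0)))
E
```

```text
red wrist 245 270 69 101 257.3484848484849 84.33181818181818
red scene 230 236 168 191
top [0.55490779 0.10538494 0.16469625] (np.float64(0.0534), np.float64(-0.0001), np.float64(0.1647))
top at z .165 (np.float64(0.0532), np.float64(-0.0002), np.float64(0.165))
far plate screws (np.float64(0.0718), np.float64(0.0303), np.float64(0.01))
far plate screws (np.float64(0.0731), np.float64(-0.0314), np.float64(0.01))
(np.float64(-0.0468), np.float64(0.0132), np.float64(0.032))
(np.float64(-0.0468), np.float64(-0.0149), np.float64(0.032))
(np.float64(-0.0949), np.float64(0.0131), np.float64(0.032))
(np.float64(-0.0949), np.float64(-0.0151), np.float64(0.032))
101.81202043497828 [ 0.58079427 -0.01608882  0.032     ] (np.float64(-0.0708), np.float64(-0.0009), np.float64(0.032))
```

Call:
jog_arm --pt "1 0.02 0 0.03 0 0 0" --pt "1 0.02 0 0.03 0 0 0" --pt "1 0.016 0 0.02 0 0 0" --pt "1 0 0 0 0 0 0"

```text
time_s: 6.05
ee_pos: [0.5598, 0.0694, 0.1568]
eef_rot: [-1.979, -2.433, 0.007]
contact_force: [0.6, -0.0, 0.5]
finger_gap: -0.0
```

```bash
python3 look.py wrist w8; python3 - <<'E'
import numpy as np
prev=None
for th in np.r_[0,.1:1.45:.1,1.48]:
    u=np.array([np.sin(th),np.cos(th)]);n=np.array([-np.cos(th),np.sin(th)])
    T=np.array([50,58])+85*u+9.5*n+[-11,14]
    print(round(th,2),T.round(1), None if prev is None else (T-prev).round(1));prev=T
E
```

```text
6.05 [0.5598 0.0694 0.1568] fix 0.0171 0.0024 [ 0.6 -0.   0.5] -0.0
0.0 [ 29.5 157. ] None
0.1 [ 38.  157.5] [8.5 0.5]
0.2 [ 46.6 157.2] [ 8.5 -0.3]
0.3 [ 55. 156.] [ 8.5 -1.2]
0.4 [ 63.4 154. ] [ 8.3 -2. ]
0.5 [ 71.4 151.1] [ 8.1 -2.8]
0.6 [ 79.2 147.5] [ 7.7 -3.6]
0.7 [ 86.5 143.1] [ 7.3 -4.4]
0.8 [ 93.4 138. ] [ 6.9 -5.1]
0.9 [ 99.7 132.3] [ 6.3 -5.8]
1.0 [105.4 125.9] [ 5.7 -6.4]
1.1 [110.4 119. ] [ 5.1 -6.9]
1.2 [114.8 111.7] [ 4.3 -7.4]
1.3 [118.4 103.9] [ 3.6 -7.8]
1.4 [121.1  95.8] [ 2.8 -8.1]
1.48 [122.8  89.2] [ 1.6 -6.6]
```

View pics/w8.png

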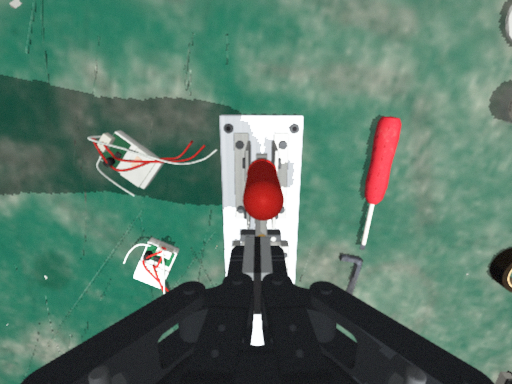

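The fingertips are just behind the red grip, whose ball is at (263,200), and the y offset is about 2 mm. Now I'll push along the arc.

Call:
jog_arm --pt "1 0.01 0.002 0 0 0 0" --pt "1 0.01 0 0 0 0 0" --pt "1 0.0085 0 0 0 0 0" --pt "1 0.0085 0 0.001 0 0 0" --pt "1 0.0085 0 0.002 0 0 0"

```text
time_s: 6.6
ee_pos: [0.5554, 0.115, 0.1578]
eef_rot: [1.983, 2.436, 0.001]
contact_force: [0.4, 0.4, -0.4]
finger_gap: 0.004
```

```bash
python3 look.py wrist w9
```

```text
6.6 [0.5554 0.115  0.1578] fix 0.0627 -0.0025 [ 0.4  0.4 -0.4] 0.004
```

View pics/w9.png

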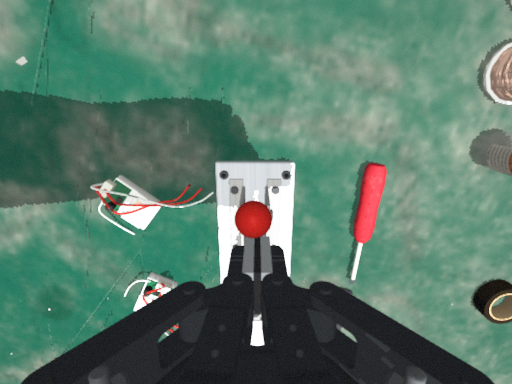

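The handle is moving with the fingers; the ball at (253,218) is ahead of the tips. I'll continue.

Call:
jog_arm --pt "1 0.008 -0.002 0.004 0 0 0" --pt "1 0.0075 0 0.005 0 0 0" --pt "1 0.0075 0 0.005 0 0 0" --pt "1 0.007 0 0.006 0 0 0" --pt "1 0.0065 0 0.006 0 0 0"

```text
time_s: 7.15
ee_pos: [0.5455, 0.1502, 0.1306]
eef_rot: [-1.983, -2.436, 0.0]
contact_force: [0.1, -0.2, 0.0]
finger_gap: -0.002
```

```bash
python3 look.py wrist w10; python3 look.py scene s10;python3 - <<'E'
import cv2,numpy as np
im=cv2.imread("pics/s10.png");a=cv2.resize(im[145:285,190:350],None,fx=2.5,fy=2.5,interpolation=cv2.INTER_CUBIC)
w=cv2.imread("pics/w10.png")[:350,60:450]
cv2.imwrite("pics/c10.png",np.hstack([w,a[:350]]))
E
```

```text
7.15 [0.5455 0.1502 0.1306] fix 0.0991 0.0001 [ 0.1 -0.2  0. ] -0.002
7.2 [0.5448 0.1508 0.1296] fix 0.0998 0.0007 [-1.   1.2 -0.3] -0.002
```

View pics/c10.png

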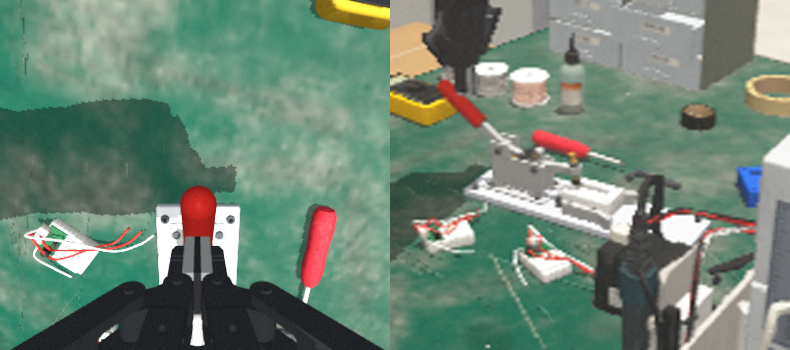

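The handle is at about 0.9 rad and the arm is coming down onto the block. I'll continue past the dead point.

Call:
jog_arm --pt "1 0.0055 0 0.0065 0 0 0" --pt "1 0.005 0 0.007 0 0 0" --pt "1 0.0045 0 0.0075 0 0 0" --pt "1 0.0035 0 0.008 0 0 0" --pt "1 0.003 0 0.008 0 0 0"

```text
time_s: 7.75
ee_pos: [0.5412, 0.1709, 0.0934]
eef_rot: [-1.983, -2.436, 0.001]
contact_force: [-0.4, 0.2, -0.4]
finger_gap: -0.004
```

```bash
python3 look.py wrist w11; python3 look.py scene s11;python3 - <<'E'
import cv2,numpy as np
im=cv2.imread("pics/s11.png");a=cv2.resize(im[145:285,190:350],None,fx=2.5,fy=2.5,interpolation=cv2.INTER_CUBIC)
w=cv2.imread("pics/w11.png")[:350,60:450]
cv2.imwrite("pics/c11.png",np.hstack([w,a[:350]]))
E
```

```text
7.75 [0.5412 0.1709 0.0934] fix 0.1203 0.0002 [-0.4  0.2 -0.4] -0.004
7.8 [0.5401 0.1708 0.092 ] fix 0.1204 0.0012 [-0.4  0.3 -0.8] -0.003
```

View pics/c11.png

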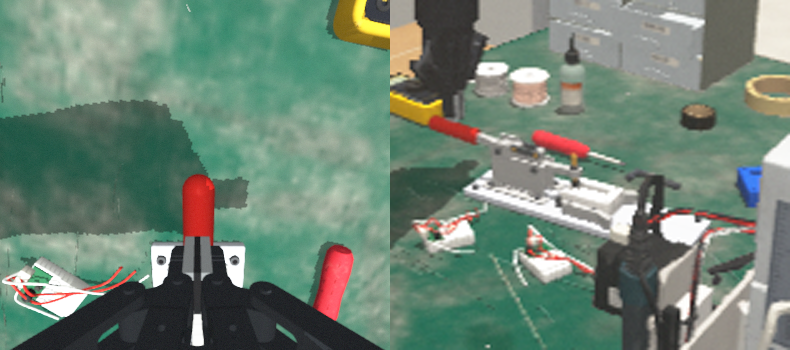

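The handle now lies nearly level with no force on the tips, so it appears to have snapped over. I'll lift off and verify.

Call:
jog_arm --pt "1 0 0 -0.03 0 0 0" --pt "1 -0.03 0 -0.045 0 0 0" --pt "1 -0.045 0 -0.045 0 0 0" --pt "1 -0.045 0 -0.04 0 0 0" --pt "1 -0.04 0 0 0 0 0"

```text
time_s: 8.35
ee_pos: [0.5727, 0.0321, 0.2399]
eef_rot: [1.979, 2.432, 0.009]
contact_force: [0.8, 0.2, 0.9]
finger_gap: -0.003
```

Call:
jog_arm --pt "1 0 0 0 0 0 0" --pt "1 0 0 0 0 0 0"

```text
time_s: 8.55
ee_pos: [0.5697, 0.0322, 0.2343]
eef_rot: [-1.986, -2.433, 0.0]
contact_force: [-0.3, -0.2, 0.8]
finger_gap: -0.001
```

```bash
python3 look.py wrist w12; python3 look.py scene s12;python3 look.py top t12; python3 - <<'E'
import cv2,numpy as np
im=cv2.imread("pics/s12.png");a=cv2.resize(im[165:255,200:320],None,fx=3.3,fy=3.3,interpolation=cv2.INTER_CUBIC)
w=cv2.imread("pics/w12.png");
a=cv2.resize(a,(400,300)); b=cv2.resize(w[0:300,170:350],(360,600),interpolation=cv2.INTER_CUBIC)
t=cv2.imread("pics/t12.png");c=cv2.resize(t[145:245,200:333],(400,300),interpolation=cv2.INTER_CUBIC)
cv2.imwrite("pics/c12.png",np.hstack([b,np.vstack([a,c])]))
E
```

```text
8.55 [0.5697 0.0322 0.2343] fix -0.0213 0.0002 [-0.3 -0.2  0.8] -0.001
8.6 [0.5694 0.033  0.234 ] fix -0.0204 0.0003 [-0.   0.2  0.5] -0.002
8.65 [0.5693 0.0336 0.2338] fix -0.0199 0.0003 [ 0.7 -0.3 -0.4] -0.003
```

View pics/c12.png

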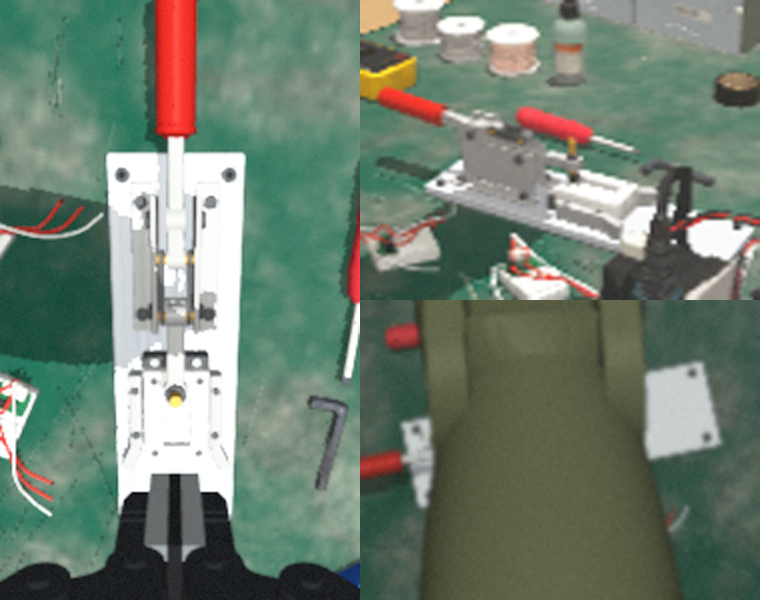

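```bash
python3 - <<'E'
import pickle
from h import *
b=pickle.load(open("s12.pkl","rb"));w=pickle.load(open("w12.pkl","rb"))
W=np.array([.5656,.0531]);fx=np.array([-.20179,.97943])
def pt(r,th):
    xy=W+fx*(.05+r*np.sin(th)); return [*xy,.058+r*np.cos(th)]
for th in(1.31,1.40,1.48):print(th,[proj(b,pt(r,th)).round(1).tolist() for r in(40,112)])
hs=cv2.cvtColor(b["image"],cv2.COLOR_RGB2HSV)
m=(((hs[...,0]<8)|(hs[...,0]>172))&(hs[...,1]>130)&(hs[...,2]>60)).astype(np.uint8);m[:180]=0;m[215:]=0;m[:,:200]=0;m[:,230:]=0
ys,xs=np.where(m)
for x in range(xs.min(),xs.max()+1):print(x,ys[xs==x].mean().round(1),end="; ")
# jig far/near screws in w12
im=w["image"];cv2.imwrite("pics/w12c.png",cv2.resize(im[165:240,215:300,::-1],None,fx=8,fy=8,interpolation=cv2.INTER_CUBIC))
E
```

```text
1.31 [[-554.6, -227.3], [-593.1, -248.4]]
1.4 [[-475.9, -114.8], [-506.6, -128.5]]
1.48 [[-419.0, -33.6], [-444.7, -42.9]]
206 193.5; 207 194.0; 208 193.5; 209 194.5; 210 194.5; 211 194.5; 212 195.0; 213 195.5; 214 195.5; 215 196.0; 216 196.5; 217 196.5; 218 197.0; 219 197.5; 220 198.0; 221 198.0; 222 198.5; 223 199.0; 224 197.0; 225 197.0;
```

View pics/w12c.png

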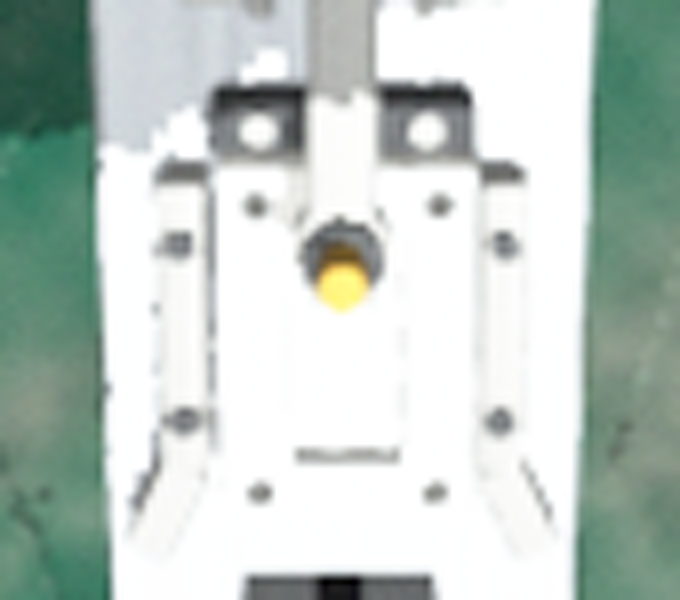

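```bash
python3 - <<'E'
import pickle
from h import *
b=pickle.load(open("s12.pkl","rb"));w=pickle.load(open("w12.pkl","rb"))
W=np.array([.5656,.0531]);fx=np.array([-.20179,.97943]);fy=np.array([-fx[1],fx[0]])
def pt(r,th):
    xy=W+fx*(.05+r*np.sin(th)); return [*xy,.058+r*np.cos(th)]
for th in(1.2,1.31,1.40,1.48):print(th,[proj(b,pt(r,th)).round(1).tolist() for r in(.04,.112)])
S=[]
for p in[(256,205),(440,205),(260,492),(434,492)]:
    P=onplane(w,(215+(p[0]+.5)/8-.5,165+(p[1]+.5)/8-.5),.032);q=P[:2]-W;S.append(q);print((q@fx).round(4),(q@fy).round(4))
m=np.mean(S,0);print(m@fx,m@fy)
E
```

```text
1.2 [[224.4, 196.5], [206.1, 184.2]]
1.31 [[224.1, 197.6], [205.4, 187.4]]
1.4 [[224.0, 198.6], [205.1, 190.2]]
1.48 [[223.9, 199.5], [205.0, 192.7]]
-0.0465 0.013
-0.0465 -0.0151
-0.0946 0.0129
-0.0946 -0.0148
-0.07053342635799471 -0.000988520628996436
```

The handle axis in the scene image runs from (206,193.5) to (223,199), which matches the 1.48 rad prediction of (205,192.7) to (224,199.5). The jig centre measures (−70.5, −1.0) mm and is square. I'm handing the job in.

```bash
python3 - <<'E'
from plant import bot
print(bot.get_obs()["time_s"]);print(bot.job_done())
E
```

```text
8.7
the job is handed in; nothing more can be done
None
```

The jig block is docked against the end stop and the clamp is locked on it. I handed the job in at 8.7 s on the robot's clock. `bot.job_done()` reports no verdict.

I pushed the silver block between the rails with the fingertips until it met the stop, with about 10 N of contact force. I then swept the red handle over and down along its arc. It snapped over, with no force left on the tips, and I raised the arm clear.

**Jig position:** the last wrist picture puts the jig's centre at x = −70.5, y = −1.0 mm of the fixture, against a target of −70, 0. It sits square, with its front edge flush along the stop.

**Clamp:** the handle in the scene picture lines up with the predicted 1.48 rad lock position to about 1 pixel. The nose rests on the block's rim.

**Bystanders:** in the pictures after the push, the things seen near the fixture lay where they had been. I did not measure their positions again, and the arm hid much of the last top view.

**Disagreements:**
- The top camera placed the fixture 3–4 mm from where the wrist camera did. I used the wrist camera's frame, and the contact with the stop agreed with it.
- Heights from the two wrist views came out up to about 5 mm higher than the given ones.

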